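Lift the pawl and close the tank hatch

ROBOT

A 6-joint arm with a two-finger parallel gripper is mounted at the origin on the work surface. World frame = base frame: x ahead of the robot, y to its left, z up, the work surface at z = 0. Lengths are in mm, angles in degrees, forces in N, time in s.
With the tool pointing down it reaches from about 300 to 850 mm from the base axis. Payload 4.2 kg.
Tool frame: the origin (TCP) lies between the finger pads; the fingertips stand 22 mm ahead of it and the grasp point (between the pads) lies 3 mm ahead of it; z points along the fingers, y is the direction in which the jaws open and shut (so a half turn about z gives the same grasp; the last joint's range is limited). The gripper opens to 91 mm and grips with 3 to 60 N. Pads are 32 mm wide; open, the fingers measure 118 mm over their backs; the gripper's body (76 mm by 178 mm) begins 60 mm behind the grasp point.
Start: joints at [69.786, 18.312, 89.639, -0, 72.044, -1.146], TCP at [187.85, 543.467, 203.676] pointing down, gripper open.
Joint ranges: [-177.97, 177.97], [-48.28, 115.42], [12.27, 149.76], [-77.06, 257.06], [2.81, 150.46], [-146.56, 146.56]. Speed limits (degrees/s): [147.25, 147.25, 180, 180, 180, 180].

INTERFACE

Orientations are given as [roll, pitch, yaw] about the fixed x, y, z axes, in that order (R = Rz(yaw) Ry(pitch) Rx(roll)).
In Python, from workcell import telemetry, cams, env gives the robot as it stands.
- The arm moves only by the shell command python3 -m inch 'ROWS' [FORCE]. ROWS is JSON, a list of rows, each an object of numbers: "x", "y", "z": the shift along the tool's x, y, z in cm; "yaw": the turn about the tool's z in units of 5 degrees (1.0 is 5 degrees); "gripper": the gripper's target within -1 to 1 (fully open at 1, half-way at 0, shut at -1). A call has 1 to 12 rows; each row shifts and turns the commanded pose from where the row before left it, along the tool's axes as they then stand; what a row does not reach is not made up. A row lasts 1/12 s, in which the tool goes at most 41.7 mm and 7.16 degrees, less where a joint would pass 70% of its speed; a pose out of reach is approached as far as the arm can. A call is refused whole if a number of a shift passes 4.17 or a number of a turn 1, either way. A call with a gripper value outside its range is refused whole. The fingers move at their own pace and stop on an object; FORCE is the grip in N (left out, the last holds). Time passes only in rows, so rows that do not move let the fingers close. It gives the time, the measured TCP pose, the force and the opening at its end, in the units of the state.
- telemetry.state(): the state, without advancing time (a new reading comes with each control period).
- cams.grab_frame(name): name is "scene" or "top" or "wrist"; returns a dict with "pixels" (400x640x3 uint8, red, green, blue), "mtx" (3x3 intrinsics, pixels), "distortion" ([k1, k2, p1, p2, k3] as OpenCV has them; the pictures are not rectified), "rvec" (rotation vector, rad) and "tvec" (3), from world to camera coordinates, as OpenCV has them. Camera axes: x right, y down, z forward; pixel columns grow to the right and rows downward; lengths in mm; the calibration is good to about 2 mm. A picture is of the moment at which its call begins. There is no depth.
- env.job_done(): hands the job in, once; it reports no verdict.
The state is a dict: "time_s": time; "qpos": joint angles; "qvel": joint speeds; "effort": joint torques, N m; "ee_pos": TCP position; "ee_rot": TCP orientation; "force": force on the tool from outside, world axes, zero at the start; "torque": the same for the moment, N m; "gripper_width": finger opening in mm.
Only numpy, scipy, OpenCV 4.12 (cv2) and the standard library are available. Lean on these libraries where they do the work, as an engineer would, in place of code of your own. Each camera call takes 0.05 s, during which the arm holds its last target. There are 200 camera calls.

TASK

Close the tank opening of the orange hatch: first lift its orange pawl well clear of the ratchet teeth so that it stays up, then turn the ratchet wheel back (clockwise from above) by its orange crank knob until the orange cover lies over the black opening. Leave the pawl up, and leave the blue hatch as it is.

Things in the scene. Friction and masses are not known exactly. Their poses are not given: they have to be found in the camera images.
- orange_axle (a point): On the axle of the orange hatch's flat steel ratchet wheel (144 mm over its 12 sawteeth), at the wheel's top face, 44 mm above the deck; a hub nut stands 6 mm higher. Fixed to the hatch: z up, y level from axle to the pawl's hinge, x level and parallel to that hinge. The black round tank opening (70 mm across) is centred 88 mm along x and 74 mm along -y from the axle.
- orange_crank (a point): Grip point, 72 mm above the deck, of the orange upright crank knob: a round post 24 mm in diameter, 44 to 94 mm above the deck, fixed on the ratchet wheel 47 mm from the axle. It travels clockwise (from above) round the axle as the wheel turns back.
- orange_wheel (a joint): Angle (rad) of the orange hatch's ratchet wheel and its swing cover (orange disc 104 mm across, on an arm under the wheel): 0 = open, grows as the wheel turns back, clockwise from above; 1.2 = cover centred over the opening (closed), stop at 1.28. Starts at 0.03 to 0.17; with the pawl down the teeth catch at about 0.2. Stiff (about 4 N at the knob); stays where left.
- orange_pawl_knob (a point): Centre of the pawl's orange cross knob: a level cylinder 30 mm long (along x, parallel to the hinge, flat ends), 24 mm in diameter; pawl down, it is 86 mm above the deck and 77 mm from the axle, over the pawl's arm (top at 61 mm). Axes as orange_axle's with the pawl down, tilting with it. The hinge line is 68 mm along y and 30 mm along -z from here.
- orange_pawl (a joint): Angle (rad) of the orange pawl about its level hinge: 0 = down, nose between the teeth (start); grows as the knob is lifted up and over, away from the wheel; stop at 1.2. The nose is free of the teeth from about 0.25; about 0.7 (40 degrees) is well clear. Stiff (about 4 N at the knob to lift); stays where left.
- blue_wheel (a joint): The same wheel angle on the twin hatch with blue cover, pawl and knobs: not to be moved.
- blue_pawl (a joint): The same pawl angle on the twin blue hatch, down at 0: not to be moved.

How it is judged:
By the outcome, as a careful person would: the job done as asked, in the order asked, and still so for the second after the job is handed in, with the robot touching nothing.
It also fails if it takes over 42 s, if anything falls off the work surface, if the arm or the gripper's body presses on something with over 40 N, if the wrist force passes 120 N, or if a joint passes its speed limit or range.

## Working session

There is one attempt and no reset: what is moved stays moved. The work goes in short steps, Python scripts to look and compute and a shell command to move; the robot and the scene stay as the last step left them, time stands still between calls to the robot, and variables do not carry over. Pictures are saved under pics/ and viewed, about 8 in all and at most 12, crops included, and the job is handed in when it is done.

```bash
mkdir -p pics
python3 - <<'E'
from workcell import telemetry, cams
import cv2, pickle
s=telemetry.state(); print(s['time_s'],s['ee_pos'],s['ee_rot'],s['gripper_width'])
F={n:cams.grab_frame(n) for n in("top","scene")}
pickle.dump(F,open('f0.pkl','wb'))
for n,f in F.items(): cv2.imwrite(f'pics/{n}0.png',f['pixels'][:,:,::-1])
E
```

```text
0.0 [187.65315726 542.95868466 202.83728478] [-1.79899622e+02 -2.73470748e-03  1.60931338e+02] 91.1629885805222
```

View pics/top0.png

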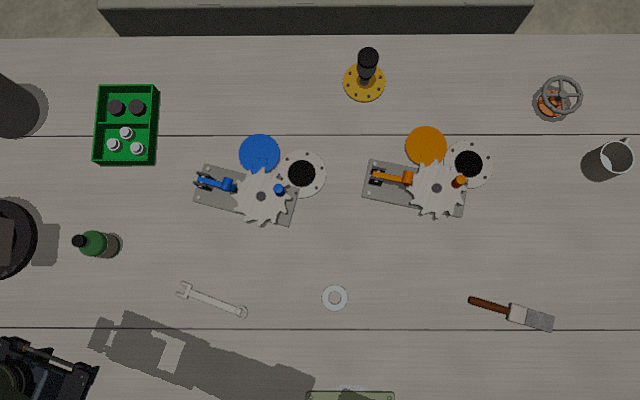

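View pics/scene0.png

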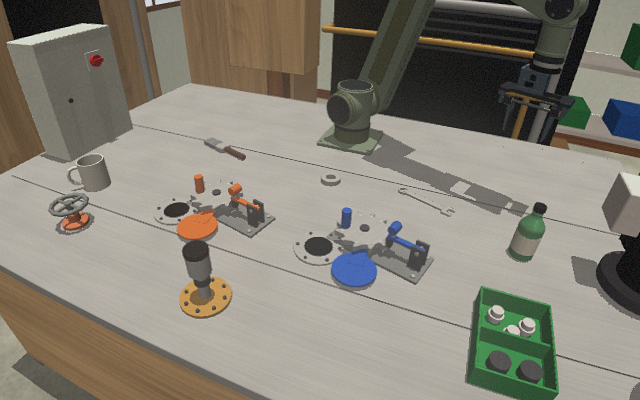

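The top view (up = +x, left = +y) shows the orange hatch: hub at about (436,188), crank (458,182), pawl knob (409,178), opening (468,163) and cover (426,146). The blue hatch is about 175 px to the left.

```bash
cat > h.py <<'E'
import numpy as np, cv2
def ray(f,uv):
    R=cv2.Rodrigues(np.array(f['rvec'],float))[0]; t=np.array(f['tvec'],float).ravel()
    p=cv2.undistortPoints(np.array([[uv]],float),np.array(f['mtx']),np.array(f['distortion']))[0,0]
    d=R.T@np.array([p[0],p[1],1]); return -R.T@t, d/np.linalg.norm(d)
def plane(f,uv,z):
    o,d=ray(f,uv); return o+d*(z-o[2])/d[2]
def tri(f1,u1,f2,u2):
    a,d=ray(f1,u1); b,e=ray(f2,u2)
    s=np.linalg.lstsq(np.c_[d,-e],b-a,rcond=None)[0]
    P,Q=a+s[0]*d,b+s[1]*e; return (P+Q)/2,np.linalg.norm(P-Q)
def proj(f,P): return cv2.projectPoints(np.array(P,float).reshape(-1,1,3),np.array(f['rvec'],float),np.array(f['tvec'],float),np.array(f['mtx']),np.array(f['distortion']))[0][:,0]
def blobs(f,lo,hi,amin=15):
    hsv=cv2.cvtColor(f['pixels'],cv2.COLOR_RGB2HSV)
    n,l,st,c=cv2.connectedComponentsWithStats(cv2.inRange(hsv,lo,hi))
    return [(st[i].tolist(),c[i].round(1).tolist()) for i in range(1,n) if st[i][4]>=amin]
E
python3 - <<'E'
from h import *; import pickle
F=pickle.load(open('f0.pkl','rb'))
for n in F:
    f=F[n]; print(n,'cam',ray(f,(320,200))[0].round())
    for nm,lo,hi in(('orange',(3,150,60),(20,255,255)),('black',(0,0,0),(179,255,35))):
        for b in blobs(f,lo,hi,30):
            x,y=b[1]
            if (n=='top' and 350<x<500 and 110<y<230) or(n=='scene' and 150<x<280 and 160<y<245): print(nm,b)
f=F['top']
c=[f['pixels'][120:230,350:500],F['scene']['pixels'][165:245,150:280]]
cv2.imwrite('pics/c0.png',np.vstack([cv2.resize(i,(600,k),interpolation=cv2.INTER_CUBIC) for i,k in zip(c,(440,369))])[:,:,::-1][:809])
print(plane(f,(436,188),50),plane(f,(468,163),10),plane(f,(426,146),25),plane(f,(409,178),86),plane(f,(461,178),94))
print(tri(f,(468,163),F['scene'],(177,209)))
E
```

```text
top cam [ 335.   45. 1153.]
orange ([405, 126, 42, 40, 1256], [425.6, 145.1])
orange ([372, 170, 42, 15, 295], [395.6, 176.5])
orange ([452, 175, 14, 13, 95], [459.8, 180.3])
black ([455, 151, 28, 26, 552], [468.4, 163.2])
black ([369, 179, 14, 7, 55], [375.0, 182.0])
scene cam [1268.  361.  631.]
orange ([229, 183, 12, 9, 56], [235.2, 187.2])
orange ([235, 197, 25, 12, 61], [246.2, 202.3])
orange ([177, 210, 40, 30, 837], [197.3, 225.3])
[ 569.95110694 -207.95001444   50.        ] [ 641.93108065 -299.08330041   10.        ] [ 681.39982394 -193.42855677   25.        ] [ 585.92941047 -138.49780576   86.        ] [ 583.97289528 -255.92976972   94.        ]
(array([ 642.08193143, -299.03838018,    7.72211232]), np.float64(1.6041812093712453))
```

View pics/c0.png

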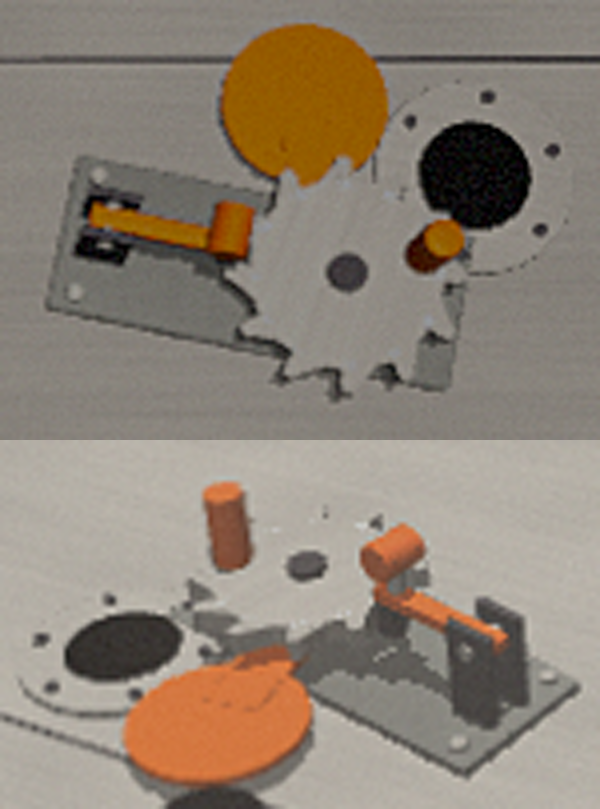

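Run:
```python
from h import *; import pickle
F=pickle.load(open('f0.pkl','rb'));t,s=F['top'],F['scene']
for n,a,b in(('nut',(436.75,188),(216.5,192.1)),('crank top',(461.25,179.75),(198.75,175.8)),('pawlknob',(407.75,177.2),(234.9,189.5)),('hole',(468.4,163.2),(177,208.8))): print(n,tri(t,a,s,b))
A=plane(t,(436.75,188),50); H=plane(t,(468.4,163.2),1)
d=(H-A)[:2]; th=np.arctan2(d[1],d[0])-np.arctan2(-74,88); print(A,H,np.hypot(*d),np.degrees(th))
y=np.array([-np.sin(th),np.cos(th)]);x=np.array([np.cos(th),np.sin(th)])
print('pawl pred',A[:2]+77*y, 'hinge',A[:2]+145*y)
K=plane(t,(461.25,179.75),94)[:2]-A[:2]; print('crank',K+A[:2],np.hypot(*K),'local deg',np.degrees(np.arctan2(K@y,K@x)))
C=plane(t,(425.6,145.1),30)[:2]-A[:2]; print('cover',C,np.hypot(*C),np.degrees(np.arctan2(C@y,C@x)), 'goal',np.degrees(np.arctan2(-74,88)))
```

```text
nut (array([ 570.68491031, -210.32770178,   45.23578707]), np.float64(1.0928764563955375))
crank top (array([ 579.82121537, -256.0027344 ,   91.93714514]), np.float64(1.912188197730186))
pawlknob (array([ 587.72494339, -135.16590693,   84.82391998]), np.float64(1.5570466935669935))
hole (array([ 641.43359344, -299.80122514,    7.80188154]), np.float64(1.9956807745821694))
[ 569.95038769 -209.7275464    50.        ] [ 643.82624003 -302.76138939    1.        ] 118.79788508910197 -11.48700355538733
pawl pred [ 585.28460291 -134.26986393] hinge [598.82650727 -67.63191058]
crank [ 579.86452068 -256.29047369] 47.60668263092894 local deg -66.49312813035706
cover [112.22120621  18.2494485 ] 113.69538906001671 20.723606160623035 goal -40.0607844578738
```

Everything matches the sizes I was given: axle at (570,-210), frame yaw -11.5°, pawl knob at (586,-134.5,86) and wheel at about 0.14. I'll move above the pawl knob.

```bash
R='x'; python3 -m inch '[{"x":-2.99,"y":-2.55},{"x":-2.99,"y":-2.55},{"x":-2.99,"y":-2.55},{"x":-2.99,"y":-2.55},{"x":-2.99,"y":-2.55},{"x":-2.99,"y":-2.55},{"x":-2.99,"y":-2.55},{"x":-2.99,"y":-2.55},{"x":-2.99,"y":-2.55},{"x":-2.99,"y":-2.55}]'
python3 -m inch '[{"x":-2.99,"y":-2.55},{"x":-2.99,"y":-2.55},{"x":-2.99,"y":-2.55},{"x":-2.99,"y":-2.55},{"x":-2.99,"y":-2.55},{"x":-2.99,"y":-2.55},{"x":-2.99,"y":-2.55},{"x":-2.99,"y":-2.55},{"x":-2.99,"y":-2.55},{"x":-2.99,"y":-2.55}]'
python3 -m inch '[{"yaw":1},{"yaw":1},{"yaw":1},{"yaw":1},{"yaw":1},{"yaw":1},{"yaw":1},{"yaw":1},{"yaw":1},{"yaw":1}]'
python3 -m inch '[{"yaw":1},{"yaw":1},{"yaw":1},{"yaw":1},{"yaw":1},{"yaw":1},{"yaw":0.5},{}]'
python3 - <<'E'
from workcell import telemetry, cams
import cv2, pickle
f=cams.grab_frame('wrist');pickle.dump(f,open('w1.pkl','wb'))
cv2.imwrite('pics/w1.png',f['pixels'][:,:,::-1]); print(telemetry.state()['time_s'])
from h import *
print(proj(f,[[586,-134.5,86],[570,-210,50],[580,-256,94]]).round())
E
```

```text
0.15
[[ 21. 530.]
 [  0. 505.]
 [-45. 548.]]invalid input
invalid input
invalid input
invalid input
```

View pics/w1.png

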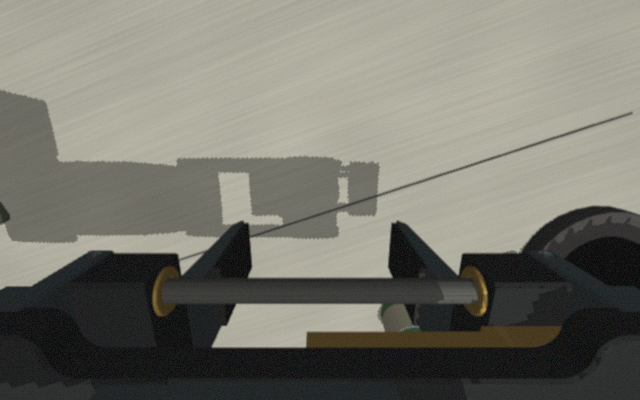

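The calls were rejected as "invalid input" and the arm didn't move: the wrist view still shows the start area. Each row probably needs every key, so I'll test one row.

```bash
python3 -m inch '[{"x":-2.99,"y":-2.55,"z":0,"yaw":0,"gripper":1}]'
```

```text
time_s: 0.23
ee_pos: [206.0, 513.7, 202.8]
ee_rot: [179.8, -0.1, 161.2]
force: [1.3, 0.4, 0.0]
gripper_width: 91.2
```

```bash
python3 -m inch '[{"x":-2.99,"y":-2.55,"z":0,"yaw":0,"gripper":1},{"x":-2.99,"y":-2.55,"z":0,"yaw":0,"gripper":1},{"x":-2.99,"y":-2.55,"z":0,"yaw":0,"gripper":1},{"x":-2.99,"y":-2.55,"z":0,"yaw":0,"gripper":1},{"x":-2.99,"y":-2.55,"z":0,"yaw":0,"gripper":1},{"x":-2.99,"y":-2.55,"z":0,"yaw":0,"gripper":1},{"x":-2.99,"y":-2.55,"z":0,"yaw":0,"gripper":1},{"x":-2.99,"y":-2.55,"z":0,"yaw":0,"gripper":1},{"x":-2.99,"y":-2.55,"z":0,"yaw":0,"gripper":1},{"x":-2.99,"y":-2.55,"z":0,"yaw":0,"gripper":1}]'
python3 -m inch '[{"x":-2.99,"y":-2.55,"z":0,"yaw":0,"gripper":1},{"x":-2.99,"y":-2.55,"z":0,"yaw":0,"gripper":1},{"x":-2.99,"y":-2.55,"z":0,"yaw":0,"gripper":1},{"x":-2.99,"y":-2.55,"z":0,"yaw":0,"gripper":1},{"x":-2.99,"y":-2.55,"z":0,"yaw":0,"gripper":1},{"x":-2.99,"y":-2.55,"z":0,"yaw":0,"gripper":1},{"x":-2.99,"y":-2.55,"z":0,"yaw":0,"gripper":1},{"x":-2.99,"y":-2.55,"z":0,"yaw":0,"gripper":1},{"x":-2.99,"y":-2.55,"z":0,"yaw":0,"gripper":1}]'
python3 -m inch '[{"x":0,"y":0,"z":0,"yaw":1,"gripper":1},{"x":0,"y":0,"z":0,"yaw":1,"gripper":1},{"x":0,"y":0,"z":0,"yaw":1,"gripper":1},{"x":0,"y":0,"z":0,"yaw":1,"gripper":1},{"x":0,"y":0,"z":0,"yaw":1,"gripper":1},{"x":0,"y":0,"z":0,"yaw":1,"gripper":1},{"x":0,"y":0,"z":0,"yaw":1,"gripper":1},{"x":0,"y":0,"z":0,"yaw":1,"gripper":1}]'
python3 -m inch '[{"x":0,"y":0,"z":0,"yaw":1,"gripper":1},{"x":0,"y":0,"z":0,"yaw":1,"gripper":1},{"x":0,"y":0,"z":0,"yaw":1,"gripper":1},{"x":0,"y":0,"z":0,"yaw":1,"gripper":1},{"x":0,"y":0,"z":0,"yaw":1,"gripper":1},{"x":0,"y":0,"z":0,"yaw":1,"gripper":1},{"x":0,"y":0,"z":0,"yaw":1,"gripper":1},{"x":0,"y":0,"z":0,"yaw":1,"gripper":1},{"x":0,"y":0,"z":0,"yaw":0.5,"gripper":1},{"x":0,"y":0,"z":0,"yaw":0,"gripper":1}]'
python3 - <<'E'
from workcell import telemetry, cams
import cv2, pickle
f=cams.grab_frame('wrist');pickle.dump(f,open('w1.pkl','wb'))
cv2.imwrite('pics/w2.png',f['pixels'][:,:,::-1])
from h import *
print(proj(f,[[586,-134.5,86],[570,-210,50],[580,-256,94]]).round())
E
```

```text
time_s: 1.07
ee_pos: [407.5, 169.1, 203.7]
ee_rot: [180.0, 0.0, 160.9]
force: [1.7, 0.6, 0.5]
gripper_width: 91.4
time_s: 1.82
ee_pos: [586.9, -135.8, 203.3]
ee_rot: [180.0, -0.0, 160.9]
force: [0.0, 0.5, -0.3]
gripper_width: 91.4
time_s: 2.48
ee_pos: [586.2, -133.9, 203.2]
ee_rot: [-180.0, -0.0, 120.7]
force: [0.3, -0.0, 0.4]
gripper_width: 90.9
time_s: 3.32
ee_pos: [586.2, -133.8, 203.2]
ee_rot: [-180.0, -0.0, 78.4]
force: [0.1, 0.8, -0.0]
gripper_width: 91.1
[[320. 195.]
 [320. 245.]
 [336. 294.]]
```

View pics/w2.png

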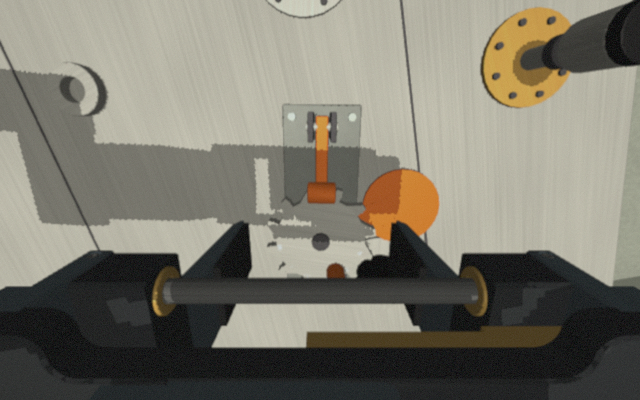

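The pawl knob is centred between the fingers at (321,191), against a prediction of (320,195), so I'll descend and grip it by its flat ends.

```bash
python3 -m inch '[{"x":0.05,"y":0,"z":2,"yaw":0,"gripper":1},{"x":0.05,"y":0,"z":2.5,"yaw":0,"gripper":1},{"x":0.1,"y":0,"z":2.5,"yaw":0,"gripper":0.5},{"x":0,"y":0,"z":2.5,"yaw":0,"gripper":0},{"x":0,"y":0,"z":1.9,"yaw":0,"gripper":0},{"x":0,"y":0,"z":0,"yaw":0,"gripper":-1},{"x":0,"y":0,"z":0,"yaw":0,"gripper":-1},{"x":0,"y":0,"z":0,"yaw":0,"gripper":-1},{"x":0,"y":0,"z":0,"yaw":0,"gripper":-1},{"x":0,"y":0,"z":0,"yaw":0,"gripper":-1}]' 20
python3 -m inch '[{"x":0,"y":0,"z":0,"yaw":0,"gripper":-1},{"x":0,"y":0,"z":0,"yaw":0,"gripper":-1},{"x":0,"y":0,"z":0,"yaw":0,"gripper":-1}]'
```

```text
time_s: 4.2
ee_pos: [587.8, -132.2, 91.3]
ee_rot: [179.8, 0.0, 78.4]
force: [-0.1, -0.3, -0.4]
gripper_width: 41.0
time_s: 4.45
ee_pos: [587.0, -132.0, 90.1]
ee_rot: [180.0, -0.0, 78.4]
force: [-0.2, 0.5, 0.7]
gripper_width: 20.2
```

Opening is 20 mm, less than the 30 mm knob, so the grip may have missed. I'll look.

Run:
```python
from workcell import telemetry, cams
import cv2, numpy as np
print(telemetry.state()['gripper_width'])
a=cams.grab_frame('wrist')['pixels'];b=cams.grab_frame('scene')['pixels'][120:250,130:330]
cv2.imwrite('pics/w3.png',np.vstack([a[100:400],cv2.resize(b,(461,300),interpolation=cv2.INTER_CUBIC) if 0 else cv2.copyMakeBorder(cv2.resize(b,(461,300)),0,0,0,179,0)])[:,:,::-1])
```

```text
20.237544113102125
```

View pics/w3.png

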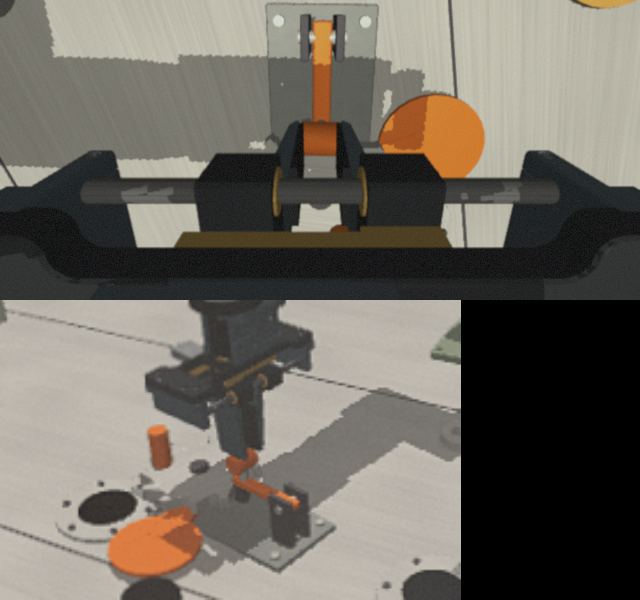

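Run:
```python
from workcell import telemetry, cams
from h import *
s=telemetry.state();print(s['ee_pos'],s['force'],s['torque'])
w=cams.grab_frame('wrist');b=cams.grab_frame('scene');t=cams.grab_frame('top')
P=[[586,-134,86],[587,-132,68],[587,-132,87],[597,-134,68],[577,-130,68]]
for f in(w,b,t): print(proj(f,P).round(1).tolist())
for f,n in((b,'scene'),(w,'w'),(t,'t')): print(n,[k for k in blobs(f,(3,150,60),(20,255,255),12) if k[0][4]<2000])
A=cv2.resize(b['pixels'][140:230,190:290],(600,540),interpolation=cv2.INTER_CUBIC)
cv2.imwrite('pics/s4.png',A[:,:,::-1])
```

```text
[ 586.87340407 -131.94884881   89.78937462] [-0.03797207 -1.46575309 -0.1740008 ] [-0.08769995  0.08287266  0.01881089]
[[319.8, 241.3], [320.5, 228.6], [320.6, 239.1], [333.8, 228.5], [307.2, 228.6]]
[[235.3, 188.8], [236.4, 194.9], [235.7, 188.9], [233.7, 196.7], [239.1, 193.1]]
[[407.0, 178.0], [404.9, 179.3], [406.2, 177.5], [405.7, 175.2], [404.2, 183.5]]
scene [([392, 33, 8, 4, 15], [394.9, 34.7]), ([402, 35, 10, 4, 16], [406.4, 36.0]), ([420, 37, 8, 4, 13], [423.8, 37.9]), ([430, 38, 7, 3, 12], [432.8, 39.2]), ([474, 44, 10, 6, 18], [479.4, 45.9]), ([486, 46, 10, 4, 17], [491.6, 47.0]), ([497, 47, 19, 6, 36], [505.7, 49.4]), ([517, 50, 6, 4, 14], [519.3, 51.1]), ([524, 51, 11, 6, 22], [529.9, 52.5]), ([536, 53, 8, 5, 18], [539.6, 54.1]), ([609, 146, 10, 7, 15], [612.9, 149.7]), ([620, 146, 6, 8, 17], [622.4, 150.3]), ([194, 174, 10, 19, 58], [197.6, 181.8]), ([228, 187, 10, 8, 34], [231.5, 189.6]), ([231, 194, 29, 15, 84], [243.2, 201.4]), ([177, 210, 40, 30, 833], [197.2, 225.3]), ([63, 221, 6, 7, 18], [64.7, 223.4]), ([67, 223, 10, 3, 12], [72.1, 223.8])]
w [([331, 326, 11, 8, 53], [335.7, 329.7]), ([409, 334, 5, 7, 12], [410.9, 337.0])]
t [([357, 75, 19, 14, 100], [366.8, 82.0]), ([547, 91, 10, 2, 19], [551.3, 91.5]), ([538, 96, 21, 20, 148], [545.0, 108.0]), ([550, 97, 12, 12, 70], [555.4, 102.2]), ([372, 170, 24, 11, 125], [383.9, 175.4]), ([490, 303, 20, 11, 113], [499.2, 308.3])]
```

View pics/s4.png

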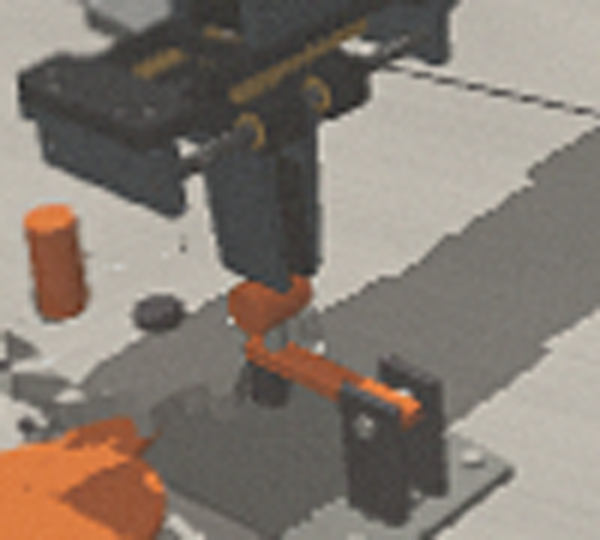

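Run:
```python
from workcell import telemetry, cams
from h import *
s=telemetry.state();print(s['gripper_width'],s['time_s'])
b=cams.grab_frame('scene')
o=np.array([587,-132.]);x=np.array([.98,-.2]);y=np.array([.2,.98])
for z in(68,78,88,98):
  for g in (10,23):
    print(z,g,[proj(b,[[*(o+x*g+y*k),z]])[0].round(1).tolist() for k in(-16,16)], [proj(b,[[*(o-x*10+y*16),z]])[0].round(1).tolist()])
```

```text
1.4716353744811834 4.7
68 10 [[229.3, 194.6], [238.2, 198.7]] [[243.5, 195.2]]
68 23 [[225.8, 196.9], [234.7, 201.0]] [[243.5, 195.2]]
78 10 [[228.9, 191.5], [237.8, 195.5]] [[243.1, 192.0]]
78 23 [[225.4, 193.7], [234.3, 197.8]] [[243.1, 192.0]]
88 10 [[228.5, 188.3], [237.5, 192.3]] [[242.8, 188.8]]
88 23 [[225.0, 190.5], [233.9, 194.6]] [[242.8, 188.8]]
98 10 [[228.1, 185.1], [237.1, 189.1]] [[242.5, 185.6]]
98 23 [[224.5, 187.3], [233.5, 191.4]] [[242.5, 185.6]]
```

The fingers closed right over the top of the knob. The views put the fingertips at z≈98, about 30 mm higher than the stated geometry. I'll reopen, go 22 mm lower (safe in either case) and close again.

```bash
python3 -m inch '[{"x":0,"y":0,"z":-0.5,"yaw":0,"gripper":0.15},{"x":0,"y":0,"z":0,"yaw":0,"gripper":0.15},{"x":0,"y":0,"z":0,"yaw":0,"gripper":0.15},{"x":0,"y":0,"z":0,"yaw":0,"gripper":0.15},{"x":0,"y":0,"z":0,"yaw":0,"gripper":0.15},{"x":0,"y":0,"z":0,"yaw":0,"gripper":0.15},{"x":0,"y":0,"z":0,"yaw":0,"gripper":0.15},{"x":0,"y":0,"z":0,"yaw":0,"gripper":0.15}]'
python3 -m inch '[{"x":0,"y":0,"z":0.9,"yaw":0,"gripper":0.15},{"x":0,"y":0,"z":0.9,"yaw":0,"gripper":0.15},{"x":0,"y":0,"z":0.9,"yaw":0,"gripper":0.15},{"x":0,"y":0,"z":0,"yaw":0,"gripper":0.15}]'
python3 -m inch '[{"x":0,"y":0,"z":0,"yaw":0,"gripper":-1},{"x":0,"y":0,"z":0,"yaw":0,"gripper":-1},{"x":0,"y":0,"z":0,"yaw":0,"gripper":-1},{"x":0,"y":0,"z":0,"yaw":0,"gripper":-1},{"x":0,"y":0,"z":0,"yaw":0,"gripper":-1},{"x":0,"y":0,"z":0,"yaw":0,"gripper":-1}]' 20
python3 - <<'E'
from workcell import telemetry, cams
from h import *
b=cams.grab_frame('scene')
A=cv2.resize(b['pixels'][140:230,190:290],(600,540),interpolation=cv2.INTER_CUBIC)
cv2.imwrite('pics/s5.png',A[:,:,::-1]);print(telemetry.state()['gripper_width'])
E
```

```text
time_s: 5.42
ee_pos: [586.8, -131.9, 94.5]
ee_rot: [-180.0, -0.0, 78.4]
force: [-0.1, 0.3, 0.3]
gripper_width: 50.7
time_s: 5.75
ee_pos: [585.0, -131.5, 64.8]
ee_rot: [-179.7, -0.0, 78.4]
force: [-0.2, -0.2, 0.0]
gripper_width: 52.4
time_s: 6.25
ee_pos: [588.1, -132.2, 68.1]
ee_rot: [179.8, -0.0, 78.4]
force: [2.8, -0.5, -1.4]
gripper_width: 30.1
29.709096117162492
```

View pics/s5.png

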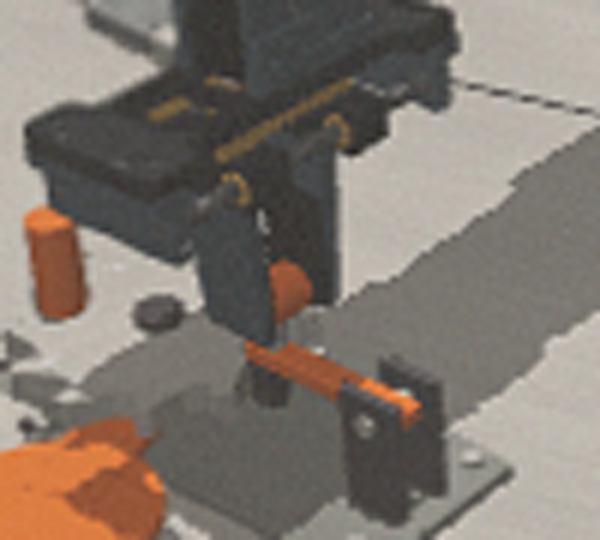

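Gripped: opening 30 mm, with the knob between the pads. Now I'll lift along the hinge arc.

```bash
python3 -m inch '[{"x":0.25,"y":0,"z":-0.5,"yaw":0,"gripper":-1},{"x":0.28,"y":0,"z":-0.48,"yaw":0,"gripper":-1},{"x":0.32,"y":0,"z":-0.45,"yaw":0,"gripper":-1},{"x":0.34,"y":0,"z":-0.44,"yaw":0,"gripper":-1},{"x":0.38,"y":0,"z":-0.4,"yaw":0,"gripper":-1},{"x":0.41,"y":0,"z":-0.39,"yaw":0,"gripper":-1}]' 25
python3 -m inch '[{"x":0.44,"y":0,"z":-0.34,"yaw":0,"gripper":-1},{"x":0.46,"y":0,"z":-0.31,"yaw":0,"gripper":-1},{"x":0.49,"y":0,"z":-0.27,"yaw":0,"gripper":-1},{"x":0.5,"y":0,"z":-0.25,"yaw":0,"gripper":-1},{"x":0.53,"y":0,"z":-0.2,"yaw":0,"gripper":-1},{"x":0.53,"y":0,"z":-0.16,"yaw":0,"gripper":-1},{"x":0,"y":0,"z":0,"yaw":0,"gripper":-1},{"x":0,"y":0,"z":0,"yaw":0,"gripper":-1}]'
```

```text
time_s: 6.8
ee_pos: [591.9, -113.7, 93.8]
ee_rot: [179.8, 0.1, 78.4]
force: [6.5, -3.4, -7.7]
gripper_width: 29.9
time_s: 7.47
ee_pos: [598.1, -85.2, 110.4]
ee_rot: [179.8, 0.1, 78.5]
force: [4.0, -4.0, 0.5]
gripper_width: 29.9
```

Pawl lifted with 4–8 N. I'll release it, rise and move above the crank.

```bash
python3 -m inch '[{"x":0,"y":0,"z":0,"yaw":0,"gripper":0.2},{"x":0,"y":0,"z":0,"yaw":0,"gripper":0.2},{"x":0,"y":0,"z":0,"yaw":0,"gripper":0.2},{"x":0,"y":0,"z":0,"yaw":0,"gripper":0.2},{"x":0,"y":0,"z":-1.5,"yaw":0,"gripper":0.2},{"x":0,"y":0,"z":-2.5,"yaw":0,"gripper":0.2},{"x":0,"y":0,"z":-2.5,"yaw":0,"gripper":0.2},{"x":0,"y":0,"z":-1.5,"yaw":0,"gripper":0.2}]'
python3 -m inch '[{"x":-3,"y":0.3,"z":0,"yaw":0,"gripper":0.2},{"x":-3,"y":0.3,"z":0,"yaw":0,"gripper":0.2},{"x":-3,"y":0.3,"z":0,"yaw":0,"gripper":0.2},{"x":-3,"y":0.3,"z":0,"yaw":0,"gripper":0.2},{"x":-3,"y":0.3,"z":0,"yaw":0,"gripper":0.2},{"x":-2.1,"y":0.16,"z":0,"yaw":0,"gripper":0.2},{"x":0,"y":0,"z":0,"yaw":0,"gripper":0.2},{"x":0,"y":0,"z":0,"yaw":0,"gripper":0.2}]'
python3 - <<'E'
from workcell import telemetry, cams
from h import *
f=cams.grab_frame('wrist');b=cams.grab_frame('scene')
print(telemetry.state()['ee_pos'],proj(f,[[580,-256,94],[570,-210,50]]),[k for k in blobs(f,(3,150,40),(20,255,255),30)])
B=cv2.resize(b['pixels'][120:250,130:330],(460,299))
cv2.imwrite('pics/s6.png',np.vstack([f['pixels'][100:],cv2.copyMakeBorder(B,0,0,0,180,0)])[:,:,::-1])
E
```

```text
time_s: 8.13
ee_pos: [597.3, -83.6, 192.0]
ee_rot: [179.9, -0.0, 78.4]
force: [1.4, 0.8, 0.2]
gripper_width: 54.7
time_s: 8.8
ee_pos: [578.1, -255.0, 189.1]
ee_rot: [-179.9, -0.1, 78.3]
force: [0.2, 1.3, -0.4]
gripper_width: 54.7
[ 578.52017918 -253.49440453  189.33335745] [[322.30493692 200.89333116]
 [304.98918849 152.34427252]] [([279, 0, 41, 54, 1050], [300.6, 19.2]), ([350, 68, 92, 90, 6013], [398.6, 111.9]), ([313, 178, 22, 30, 523], [323.3, 193.0]), ([504, 305, 8, 8, 30], [507.6, 308.3])]
```

View pics/s6.png

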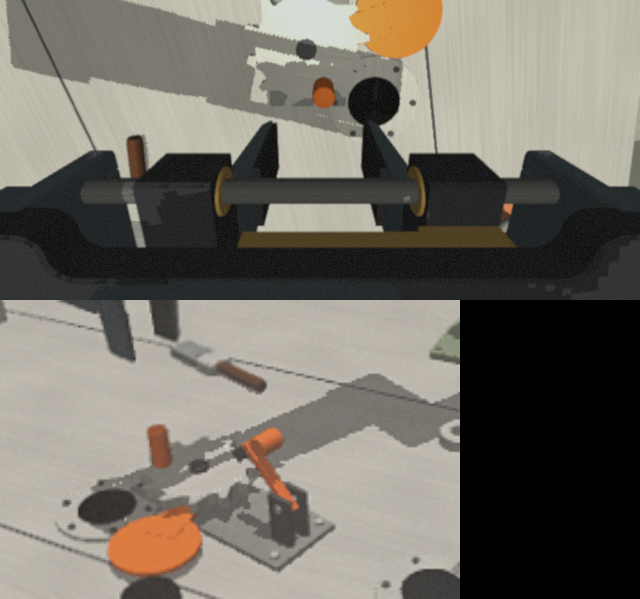

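The pawl stays up and the crank is centred between the fingers, at column 323 against a finger midline of 321. I'll descend in two stages and grip.

```bash
python3 -m inch '[{"x":-0.25,"y":0.1,"z":2.5,"yaw":0,"gripper":0.2},{"x":0,"y":0,"z":3,"yaw":0,"gripper":0.2},{"x":0,"y":0,"z":3,"yaw":0,"gripper":0.2},{"x":0,"y":0,"z":2,"yaw":0,"gripper":0.2},{"x":0,"y":0,"z":1,"yaw":0,"gripper":0.2},{"x":0,"y":0,"z":0,"yaw":0,"gripper":0.2}]'
python3 -m inch '[{"x":0,"y":0,"z":0.7,"yaw":0,"gripper":0.2},{"x":0,"y":0,"z":0.7,"yaw":0,"gripper":0.2},{"x":0,"y":0,"z":0.6,"yaw":0,"gripper":0.2},{"x":0,"y":0,"z":0,"yaw":0,"gripper":-1},{"x":0,"y":0,"z":0,"yaw":0,"gripper":-1},{"x":0,"y":0,"z":0,"yaw":0,"gripper":-1},{"x":0,"y":0,"z":0,"yaw":0,"gripper":-1},{"x":0,"y":0,"z":0,"yaw":0,"gripper":-1},{"x":0,"y":0,"z":0,"yaw":0,"gripper":-1},{"x":0,"y":0,"z":0,"yaw":0,"gripper":-1}]' 30
```

```text
time_s: 9.4
ee_pos: [577.9, -255.2, 72.1]
ee_rot: [-179.7, -0.1, 78.5]
force: [0.5, 0.3, 0.5]
gripper_width: 54.8
time_s: 10.23
ee_pos: [580.9, -258.0, 55.1]
ee_rot: [179.8, 0.1, 78.4]
force: [4.7, -1.4, -2.1]
gripper_width: 23.2
```

Gripped the crank (23 mm). I'll turn it clockwise and rotate the tool with the wheel, so each row is the same.

```bash
python3 -m inch '[{"x":-0.093,"y":-0.231,"z":0,"yaw":0.608,"gripper":-1},{"x":-0.093,"y":-0.231,"z":0,"yaw":0.608,"gripper":-1},{"x":-0.093,"y":-0.231,"z":0,"yaw":0.608,"gripper":-1},{"x":-0.093,"y":-0.231,"z":0,"yaw":0.608,"gripper":-1},{"x":-0.093,"y":-0.231,"z":0,"yaw":0.608,"gripper":-1}]'
python3 -m inch '[{"x":-0.093,"y":-0.231,"z":0,"yaw":0.608,"gripper":-1},{"x":-0.093,"y":-0.231,"z":0,"yaw":0.608,"gripper":-1},{"x":-0.093,"y":-0.231,"z":0,"yaw":0.608,"gripper":-1},{"x":-0.093,"y":-0.231,"z":0,"yaw":0.608,"gripper":-1},{"x":-0.093,"y":-0.231,"z":0,"yaw":0.608,"gripper":-1}]'
```

```text
time_s: 10.65
ee_pos: [567.9, -258.7, 55.1]
ee_rot: [179.8, -0.0, 63.1]
force: [3.9, -1.2, -0.4]
gripper_width: 23.4
time_s: 11.07
ee_pos: [555.1, -256.0, 55.1]
ee_rot: [179.9, -0.0, 47.9]
force: [2.5, -0.3, -0.0]
gripper_width: 23.5
```

```bash
python3 -m inch '[{"x":-0.093,"y":-0.231,"z":0,"yaw":0.608,"gripper":-1},{"x":-0.093,"y":-0.231,"z":0,"yaw":0.608,"gripper":-1},{"x":-0.093,"y":-0.231,"z":0,"yaw":0.608,"gripper":-1},{"x":-0.093,"y":-0.231,"z":0,"yaw":0.608,"gripper":-1},{"x":-0.093,"y":-0.231,"z":0,"yaw":0.608,"gripper":-1}]'
python3 -m inch '[{"x":-0.093,"y":-0.231,"z":0,"yaw":0.608,"gripper":-1},{"x":-0.093,"y":-0.231,"z":0,"yaw":0.608,"gripper":-1},{"x":-0.093,"y":-0.231,"z":0,"yaw":0.608,"gripper":-1},{"x":-0.093,"y":-0.231,"z":0,"yaw":0.608,"gripper":-1},{"x":-0.093,"y":-0.231,"z":0,"yaw":0.608,"gripper":-1},{"x":0,"y":0,"z":0,"yaw":0,"gripper":-1},{"x":0,"y":0,"z":0,"yaw":0,"gripper":-1}]'
python3 - <<'E'
from workcell import telemetry, cams
from h import *
for n in('top','scene'):
    f=cams.grab_frame(n); print(n,[k for k in blobs(f,(3,150,60),(20,255,255),40) if (n=='top' and 360<k[1][0]<510 and 110<k[1][1]<230) or(n=='scene' and 130<k[1][0]<280 and 160<k[1][1]<260)])
    print(proj(f,[[642,-300,25]]))
E
```

```text
time_s: 11.48
ee_pos: [543.5, -250.2, 55.1]
ee_rot: [180.0, -0.0, 32.7]
force: [1.4, -0.2, 2.1]
gripper_width: 23.0
time_s: 12.07
ee_pos: [533.5, -241.1, 55.0]
ee_rot: [-179.9, 0.0, 17.7]
force: [-1.8, 2.7, 4.4]
gripper_width: 23.3
top [([450, 144, 23, 29, 390], [459.6, 157.2]), ([373, 162, 33, 16, 261], [389.3, 171.4])]
[[470.12762439 161.38359551]]
scene [([235, 176, 25, 35, 166], [247.3, 190.2]), ([157, 195, 41, 23, 630], [174.9, 206.4])]
[[175.30246674 203.7808106 ]]
```

```bash
python3 -m inch '[{"x":0,"y":0,"z":0,"yaw":0,"gripper":0.1},{"x":0,"y":0,"z":0,"yaw":0,"gripper":0.1},{"x":0,"y":0,"z":0,"yaw":0,"gripper":0.1},{"x":0,"y":0,"z":0,"yaw":0,"gripper":0.1},{"x":0,"y":0,"z":-2,"yaw":0,"gripper":0.1},{"x":0,"y":0,"z":-3,"yaw":0,"gripper":0.1},{"x":0,"y":0,"z":-3,"yaw":0,"gripper":0.1},{"x":0,"y":0,"z":-3,"yaw":0,"gripper":0.1},{"x":0,"y":0,"z":-3,"yaw":0,"gripper":0.1}]'
python3 -m inch '[{"x":-3,"y":0,"z":-1,"yaw":0,"gripper":0.1},{"x":-3,"y":0,"z":-1,"yaw":0,"gripper":0.1},{"x":-3,"y":0,"z":-1,"yaw":0,"gripper":0.1},{"x":-3,"y":0,"z":-1,"yaw":0,"gripper":0.1},{"x":-3,"y":0,"z":0,"yaw":0,"gripper":0.1},{"x":-3,"y":0,"z":0,"yaw":0,"gripper":0.1},{"x":0,"y":0,"z":0,"yaw":0,"gripper":0.1},{"x":0,"y":0,"z":0,"yaw":0,"gripper":0.1}]'
python3 - <<'E'
from workcell import telemetry, cams
from h import *
I={}
for n in('top','scene'):
    f=cams.grab_frame(n); I[n]=f['pixels']; print(n,[k for k in blobs(f,(3,150,60),(20,255,255),40) if (n=='top' and 360<k[1][0]<510 and 110<k[1][1]<230) or(n=='scene' and 130<k[1][0]<280 and 160<k[1][1]<260)])
    if n=='top':
        C=plane(f,max((k for k in blobs(f,(3,150,60),(20,255,255),300) if 440<k[1][0]<500),key=lambda k:k[0][4])[1],30)[:2]-[570,-209.7]; print(C,np.degrees(np.arctan2(C[1],C[0]))+11.5,'goal -40.06')
cv2.imwrite('pics/e7.png',np.vstack([cv2.resize(I['top'][120:230,180:500],(640,220)),cv2.resize(I['scene'][150:300,130:450],(640,300))])[:,:,::-1])
E
```

```text
time_s: 12.92
ee_pos: [533.8, -242.2, 195.7]
ee_rot: [-180.0, 0.0, 17.6]
force: [1.0, -0.7, -0.9]
gripper_width: 50.3
time_s: 13.58
ee_pos: [361.6, -297.0, 234.7]
ee_rot: [180.0, -0.0, 17.5]
force: [0.7, 0.5, -0.1]
gripper_width: 50.2
top [([449, 143, 43, 41, 1266], [471.0, 163.1]), ([372, 162, 34, 16, 258], [389.4, 171.3]), ([447, 194, 14, 13, 91], [454.2, 199.8])]
[ 66.30994403 -90.65854746] -42.31732266174822 goal -40.06
scene [([240, 176, 12, 8, 58], [246.3, 179.3]), ([157, 195, 41, 23, 630], [175.0, 206.3]), ([248, 198, 12, 13, 51], [253.0, 203.3])]
```

View pics/e7.png

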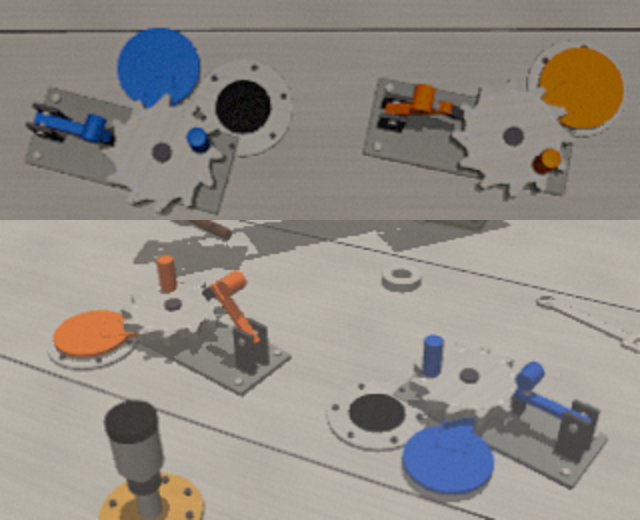

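The cover lies over the opening, within about 5 mm of centre with 17 mm of margin. The pawl stands at about 50°, the blue hatch is unchanged and the robot is clear. I'll hand it in.

```bash
python3 -c "
from workcell import env; print(env.job_done())"
```

```text
the job is handed in; nothing more can be done
None
```

The orange hatch is closed and the job is handed in, at about 13.7 s on the robot's clock. I lifted the orange pawl first. Then I gripped the crank knob and turned the wheel about 61° clockwise, let go and backed the arm away.

**Last checks (top and scene pictures, arm clear):**
- **Cover:** it lies over the black opening with none of the black showing. It is within about 5 mm of centre, and it overlaps the opening by about 17 mm all round.
- **Wheel angle:** the cover's bearing came out about 2° past the goal, a wheel angle of roughly 1.24, short of the stop at 1.28. That is close to what this measurement can resolve.
- **Pawl:** it stayed up after release, at about 50° (0.9 rad). I judged that from the commanded lift and the picture, not from a separate angle measurement.
- **Blue hatch:** it looks unchanged.
- **Forces:** every reading I took was about 11 N or less.

**What went wrong on the way:**
- **First move calls:** they were refused because each row needs every key. Nothing moved.
- **First grasp:** the fingers closed above the pawl knob without touching it. The fingertips appeared about 30 mm higher than the stated tool geometry implies. I didn't find the cause; I went 22 mm lower and used that height difference for the rest of the job.

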